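# Make the drying box ready for setting its lid spring

### The arm

A 6-joint arm with a two-finger parallel gripper is mounted at the origin on a cart in front of the work surface, level with it; the furniture and walls round the work are solid. World frame = base frame: x ahead of the robot, y to its left, z up, the work surface at z = 0. Lengths are in m, angles in degrees, forces in N, time in s.
With the tool pointing down it reaches from about 0.35 to 0.875 m from the base axis. Payload 4.2 kg.
Tool frame: the origin (TCP) lies midway between the tips of the shut fingers; the grasp point (between the pads) lies 19 mm behind it; x points along the fingers, z is the direction in which the jaws open and shut, and the axes are right-handed (so a half turn about x gives the same grasp; the last joint's range is limited). The gripper opens to 87 mm and grips with 3 to 60 N. Pads are 19 mm wide; open, the fingers measure 117 mm over their backs; the gripper's body (75 mm by 190 mm) begins 51 mm behind the grasp point.
Start: joints at [-48.266, 22.042, 0.453, 0, -68.411, -14.817], TCP at [0.283, -0.557, 0.184] pointing down, gripper open.
Joint ranges: [-179.83, 179.83], [-69.29, 118.12], [-61.27, 80.66], [-181.25, 117.63], [-171.15, -9.14], [-177.46, 177.46]. Speed limits (degrees/s): [159.86, 159.86, 180, 180, 180, 180].

### API

Orientations are given as [roll, pitch, yaw] about the fixed x, y, z axes, in that order (R = Rz(yaw) Ry(pitch) Rx(roll)).
In Python, from station import robot gives the robot as it stands. Calls block until the motion is done:
- robot.reach(position, orientation): joint-space move of the TCP to a pose.
- robot.move_straight(position, v=0.15, rot=None, until_force=None): straight line of the TCP; rot=None keeps the orientation; v is the mean speed in m/s. With until_force (N) it stops when the force on the tool has changed by that much, and returns True; else False.
- robot.move_j(angles): joint-space move.
- robot.open() and robot.grab(newtons=None): open the fingers fully, or close them until they stop; newtons is the grip in N (None keeps the last).
- robot.dwell(seconds).
- robot.solve_ik(position, orientation): joint angles nearest the present ones, or None.
- robot.read_camera(name): name is "scene" or "side" or "wrist"; returns (picture, depth): 420x560x3 uint8, red, green, blue; 420x560 float32, m along the optical axis (not along the pixel's ray), 0 where there is no reading.
- robot.calibration(name): a dict with "fx", "fy", "cx", "cy" (pixels), "distortion" ([k1, k2, p1, p2, k3] as OpenCV has them; the pictures are not rectified), "eye" and "rotation" of the camera in the world; the wrist camera has in their place "tool_from_camera" (4x4, takes a point from camera to tool coordinates, whose origin is the TCP and whose axes are the tool frame's). Camera axes: x right, y up, looking along -z (the intrinsics and any distortion apply to the point x, -y, -z); pixel columns grow to the right and rows downward; lengths in m; the calibration is good to about 2 mm. A picture is of the moment at which its call begins: read the wrist's pose just before it. calibration takes no time and is no camera call.
A pose or a line that the arm cannot do raises robot.Unreachable and nothing moves.
- robot.finish_job(): hands the job in, once; it reports no verdict.
Readings, each from a call of its own:
- robot.get_clock(): time.
- robot.get_joint_pos(): joint angles.
- robot.get_qvel(): joint speeds.
- robot.get_joint_efforts(): joint torques, N m.
- robot.get_eef_pos(): TCP position.
- robot.get_ee_rot(): TCP orientation.
- robot.get_force(): force on the tool from outside, world axes, zero at the start.
- robot.get_ft_torque(): the same for the moment, N m.
- robot.get_gripper_width(): opening from 0.0 (shut) to 1.0 (fully open).
Only numpy, scipy, OpenCV 4.12 (cv2) and the standard library are available. Lean on these libraries where they do the work, as an engineer would, in place of code of your own. Each camera call takes 0.05 s, during which the arm holds its last target.

### The job

The lid spring of the white lens drying box is to be adjusted. Take the red-headed setting key from the wooden rack, slide it fully home, collar down on the housing, into the socket of the blue spring housing at the box's right-hand side and let go of it. Then raise the lid by its black bar handle past its balance point, so that the dial pointer is clearly in the red, bring it back until the pointer is in the green just below the balance point, and finish still holding the lid there in the gripper with the key still home; never let the lid swing wide open past the end of the red, and leave the black key and the other things where they are.

Things in the scene. Friction and masses are not known exactly. Their poses are not given: they have to be found in the camera images.
- drying_box: White drying box fixed to the worktop, 165 mm deep, 200 mm wide, 83 mm high with its lid shut. Origin on the worktop below the middle of the lid's hinge line; the box reaches from there along its own -x, towards the robot; y to its left, z up. The hinge line is along y, 75 mm above the origin. A blue spring housing, 40 x 40 x 90 mm, stands at its right (-y) side near the hinge.
- socket_mouth (a point): Centre of the mouth of the round vertical socket in the flat top of the blue spring housing, 90 mm above the worktop. Hole 14 mm wide with a 3 mm chamfer at the mouth, 62 mm deep. x, y, z as the box's.
- bar_mid (a point): Middle of the lid's black round bar handle: 12 mm thick, along the box's y, 114 mm free between its two side arms, axis 210 mm in front of the hinge line (along the lid), 45 mm in front of the lid's front edge with a free gap between. Moves with the lid; shut, it is 82 mm above the worktop, 7 mm higher than the hinge line.
- lid (a joint): Lid angle in rad: 0 shut, grows as the bar rises, stop at 1.45. A spring carries most of the 0.95 kg lid. Balance point 0.80: below it the lid sinks shut if let go, above it the spring throws it open. Force at the bar to hold it: 1.2 N up when shut, 0.3 N up at 0.68, 0.6 N down at 1.0. Clearly in the red is over 0.84; green is 0.60 to 0.76; the red ends at 1.30.
- key_red: Loose setting key with a red grip, about 60 g, 100 mm long, upright in one of the rack's holes. Origin at the centre of its foot, z up along it. Steel shank 12 mm thick from 0 to 55 mm, chamfered foot; round grip 22 mm thick from 55 to 100 mm, whose underside is the collar that rests on the housing's top. In the rack its foot is 6 mm above the worktop.
- key_black: Key of the same shape with a black grip, in the other hole; it stays in the rack. Origin at the centre of its foot.
- key_rack: Wooden rack fixed to the worktop, 130 x 50 mm, 42 mm high; two holes 14 mm wide and 36 mm deep at 40 mm either side of the centre along its x. Origin under its centre. To its right the fixed frame tracer begins at y = -0.30 m, its front deck 120 mm high.
- spectacle_case: Closed dark blue spectacle case, 66 x 160 x 47 mm, loose; a bystander.
- pliers_a: Steel pliers, 148 x 50 x 12 mm, loose; a bystander.
- drop_bottle: Turquoise drop bottle with a dark green cap, 36 mm wide, 120 mm high, loose; a bystander behind the box.
- dial (a point): Centre, on the hinge line, of the upright dial arc (radius 70 mm) at the box's left side. A black pointer on the lid rides along it: grey below a lid angle of 0.60 rad, green 0.60 to 0.76, white line 0.76 to 0.80, red 0.80 to 1.30. Left of it stands the fixed black lensmeter, 480 mm tall (x 0.49 to 0.69, y 0.23 to 0.57 m).
Mind the look-alikes: they are no part of the job. Leave any orange or pink look-alike of the key_red alone.

How it is judged:
By the outcome, as a careful person would: the job done as asked, in the order asked, and still so for the second after the job is handed in, while the arm keeps its last pose, push and grip.
It also fails if it takes over 58 s, if anything falls off the work surface, if the arm or the gripper's body presses on something with over 40 N, if the wrist force passes 120 N, or if a joint passes its speed limit or range.

## Working session

There is one attempt and no reset: what is moved stays moved. The work goes in short steps, each a Python script; the robot and the scene stay as the last script left them, time stands still between calls to the robot, and variables do not carry over. Pictures are saved under pics/ and viewed, and the job is handed in when it is done.

```bash
ls; mkdir -p pics; python3 - <<'E'
from station import robot
import cv2,numpy as np
for n in ["scene","side","wrist"]:
    p,d=robot.read_camera(n)
    cv2.imwrite(f"pics/{n}0.png",p[:,:,::-1]); np.save(f"pics/{n}0.npy",d)
    print(n,robot.calibration(n))
print(robot.get_clock(),robot.get_eef_pos(),robot.get_ee_rot())
E
```

```text
pics
scene {'fx': 476.1695175079537, 'fy': 476.1695175079537, 'cx': 282.78944239153435, 'cy': 209.64372247895787, 'distortion': array([-0.04510842,  0.        ,  0.        ,  0.        ,  0.        ]), 'eye': array([-0.62838218,  0.06417743,  0.65365093]), 'rotation': array([ 66.00831896,   0.28112851, -88.6528111 ])}
side {'fx': 383.62784452321307, 'fy': 383.62784452321307, 'cx': 284.6661198494508, 'cy': 216.97892507391902, 'distortion': array([0.01515116, 0.        , 0.        , 0.        , 0.        ]), 'eye': array([ 0.44997859, -0.65382878,  0.65541155]), 'rotation': array([53.35682584, -1.30653552, -9.71605545])}
wrist {'fx': 312.74733050951545, 'fy': 312.74733050951545, 'cx': 277.2814109147195, 'cy': 212.97511841872165, 'distortion': array([-0.04653636,  0.        ,  0.        ,  0.        ,  0.        ]), 'tool_from_camera': array([[ 7.43183556e-04,  2.87547481e-01, -9.57766095e-01,
        -1.99931999e-01],
       [ 2.56724162e-04,  9.57766274e-01,  2.87547734e-01,
         7.90250480e-02],
       [ 9.99999691e-01, -4.59582446e-04,  6.37975759e-04,
        -3.44262102e-04],
       [ 0.00000000e+00,  0.00000000e+00,  0.00000000e+00,
         1.00000000e+00]])}
0.15 [ 0.28269513 -0.55682386  0.18308484] [  3.42934179  89.90163697 120.336329  ]
```

View pics/scene0.png

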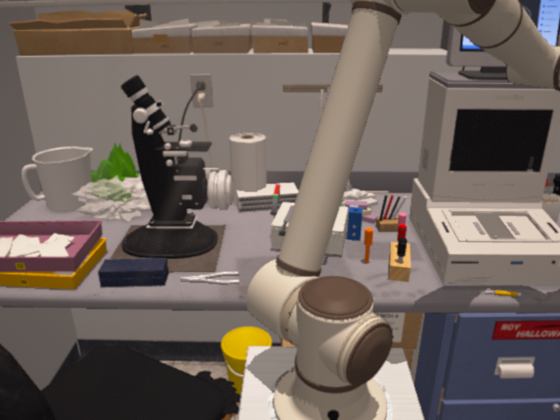

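View pics/side0.png

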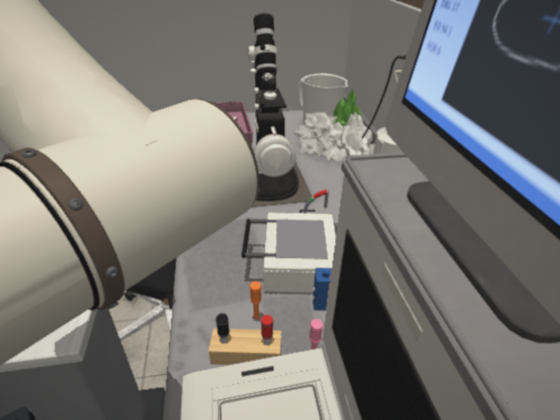

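View pics/wrist0.png

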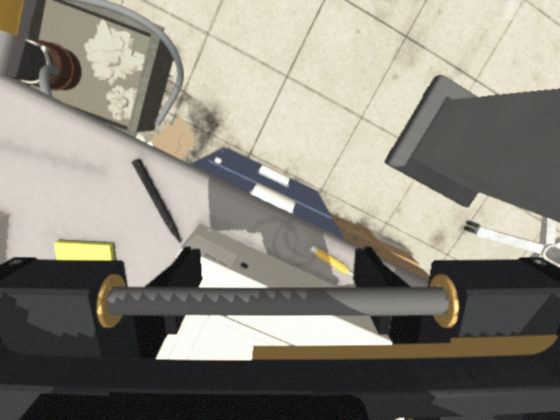

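```bash
cat > h.py <<'E'
import cv2,numpy as np
from scipy.spatial.transform import Rotation as Ro
from station import robot
def cam(n,T=None):
    c=robot.calibration(n)
    K=np.array([[c['fx'],0,c['cx']],[0,c['fy'],c['cy']],[0,0,1]]);D=np.array(c['distortion'])
    if n=='wrist':
        M=T@c['tool_from_camera']; R=M[:3,:3];e=M[:3,3]
    else: R=Ro.from_euler('xyz',c['rotation'],degrees=True).as_matrix();e=np.array(c['eye'])
    return K,D,R,e
def toolT():
    T=np.eye(4);T[:3,:3]=Ro.from_euler('xyz',robot.get_ee_rot(),degrees=True).as_matrix();T[:3,3]=robot.get_eef_pos();return T
def ray(C,uv):
    K,D,R,e=C
    p=cv2.undistortPoints(np.array(uv,float).reshape(-1,1,2),K,D).reshape(-1,2)
    d=np.c_[p[:,0],-p[:,1],-np.ones(len(p))]
    return e,d@R.T
def onz(C,uv,z):
    e,d=ray(C,uv); return e+d*((z-e[2])/d[:,2])[:,None]
def withd(C,uv,dep):
    e,d=ray(C,uv); return e+d*np.array([dep[int(round(v)),int(round(u))] for u,v in uv])[:,None]
def proj(C,P):
    K,D,R,e=C
    q=(np.atleast_2d(P)-e)@R; q=q*[1,-1,-1]
    return cv2.projectPoints(q,np.zeros(3),np.zeros(3),K,D)[0].reshape(-1,2)
def cross(C1,u1,C2,u2):
    e1,d1=ray(C1,[u1]);e2,d2=ray(C2,[u2]);d1=d1[0];d2=d2[0]
    s=np.linalg.lstsq(np.c_[d1,-d2],e2-e1,rcond=None)[0]
    a=e1+s[0]*d1;b=e2+s[1]*d2
    return (a+b)/2,np.linalg.norm(a-b)
def snap(n,name):
    T=toolT() if n=='wrist' else None
    p,d=robot.read_camera(n); cv2.imwrite(f"pics/{name}.png",p[:,:,::-1]); np.save(f"pics/{name}.npy",d)
    return p,d,cam(n,T)
def blobs(p,f,mn=15):
    hsv=cv2.cvtColor(p,cv2.COLOR_RGB2HSV).astype(int);m=f(hsv[...,0],hsv[...,1],hsv[...,2]).astype(np.uint8)
    n,l,s,c=cv2.connectedComponentsWithStats(m)
    return [(s[i].tolist(),c[i].round(1).tolist()) for i in range(1,n) if s[i][4]>=mn],l
E
python3 - <<'E'
from h import *
for n in ['scene','side']:
    p=cv2.imread(f'pics/{n}0.png')[:,:,::-1].copy()
    d=np.load(f'pics/{n}0.npy');C=cam(n)
    for nm,f in dict(red=lambda h,s,v:((h<4)|(h>175))&(s>170)&(v>90),blue=lambda h,s,v:(h>100)&(h<115)&(s>150)&(v>80)).items():
        for s,c in blobs(p,f,25)[0]:
            print(n,nm,s,c,withd(C,[c],d).round(3))
    x0,y0,x1,y1=(240,150,460,300) if n=='scene' else (190,170,380,370)
    q=p[y0:y1,x0:x1];k=3 if n=='scene' else 3
    cv2.imwrite(f'pics/{n}0c.png',cv2.resize(q,None,fx=k,fy=k,interpolation=cv2.INTER_CUBIC)[:,:,::-1])
E
```

```text
scene red [275, 185, 4, 9, 27] [276.7, 189.2] [[0.678 0.115 0.138]]
scene red [384, 196, 9, 23, 27] [387.7, 207.7] [[ 0.706 -0.222  0.068]]
scene red [398, 224, 8, 14, 85] [401.6, 230.4] [[ 0.496 -0.219  0.095]]
scene red [494, 322, 66, 16, 518] [520.7, 328.3] [[ 0.365 -0.521 -0.119]]
scene blue [462, 45, 18, 5, 65] [471.0, 47.3] [[ 0.607 -0.371  0.545]]
scene blue [348, 208, 14, 32, 285] [354.2, 221.9] [[ 0.627 -0.111  0.057]]
side red [315, 191, 11, 6, 28] [320.2, 193.2] [[0.682 0.111 0.14 ]]
side red [262, 316, 10, 9, 78] [266.5, 320.0] [[ 0.504 -0.221  0.104]]
side red [263, 327, 9, 10, 74] [267.0, 331.3] [[ 0.504 -0.231  0.086]]
side blue [405, 91, 155, 134, 2079] [490.1, 160.9] [[ 0.61  -0.471  0.547]]
side blue [316, 269, 14, 13, 112] [321.7, 275.0] [[ 0.635 -0.107  0.082]]
```

View pics/scene0c.png

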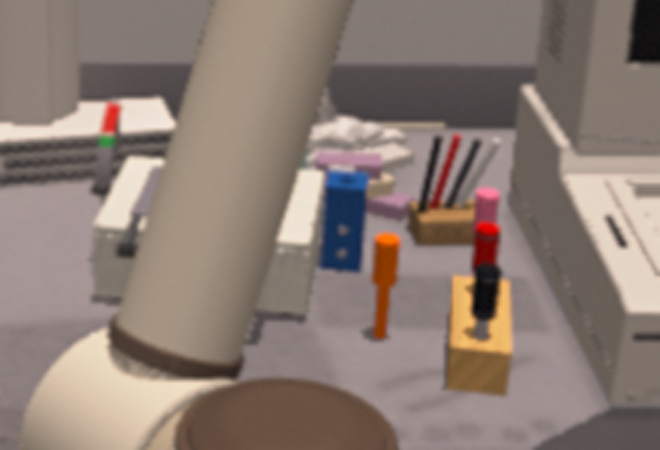

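View pics/side0c.png

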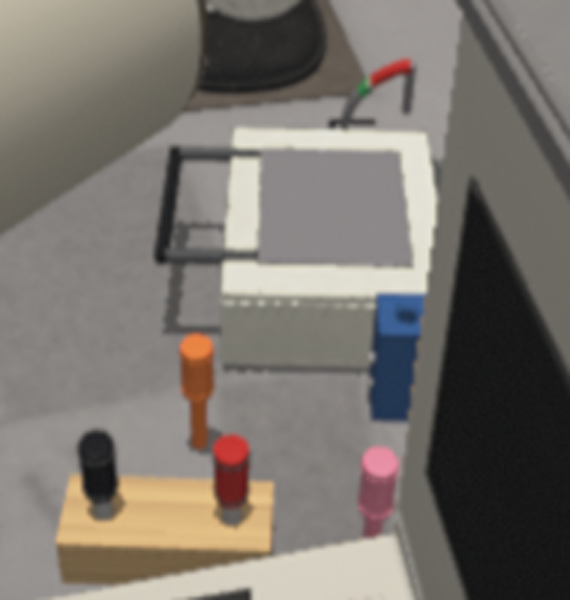

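```bash
python3 - <<'E'
from h import *
A=cam('scene');B=cam('side')
# key red top centre: (487/3+240, 229/3+150) ; side (231/3+190,445/3+170)
def s(u,v):return (u/3+240-.33,v/3+150-.33)
def d(u,v):return (u/3+190-.33,v/3+170-.33)
print('red',onz(A,[s(487,229)],.106),onz(B,[d(231,444)],.106),cross(A,s(487,229),B,d(231,444)))
print('blk',onz(A,[s(487,270)],.106),onz(B,[d(98,439)],.106))
print('pink',onz(B,[d(380,457)],.1),'orange',onz(B,[d(197,342)],.1))
print('socket',onz(A,[s(348,181)],.09),onz(B,[d(407,314)],.09))
bar=onz(B,[d(162,257),d(176,153)],.082);print('bar',bar,bar.mean(0))
print('rack cor',onz(B,[d(69,477),d(58,543),d(272,481),d(272,551)],.042))
print('lid',onz(B,[d(234,128),d(429,131),d(426,293),d(221,293)],.083))
for yaw in (0,180,90,-90):
    print(yaw,robot.solve_ik([.503,-.224,.25],[0,90,yaw]),robot.solve_ik([.503,-.224,.065],[0,90,yaw]))
    print(robot.solve_ik([.638,-.11,.097],[0,90,yaw]))
for pit in (30,45,60):
  for r in(0,90,-90):
    print(pit,r,robot.solve_ik([.45,.01,.08],[r,pit,0]),robot.solve_ik([.53,.01,.21],[r,pit,0]))
E
```

```text
red [[ 0.50005175 -0.21969711  0.106     ]] [[ 0.5050304  -0.21771726  0.106     ]] (array([ 0.50416967, -0.21931536,  0.10544017]), np.float64(0.0035904779004926196))
blk [[ 0.42253185 -0.20386933  0.106     ]] [[ 0.42794718 -0.20218807  0.106     ]]
pink [[ 0.5915146  -0.23565929  0.1       ]] orange [[ 0.49451623 -0.12783925  0.1       ]]
socket [[ 0.63776916 -0.11498981  0.09      ]] [[ 0.6406969  -0.11360936  0.09      ]]
bar [[ 0.47976817 -0.02285712  0.082     ]
 [ 0.50171429  0.10137522  0.082     ]] [0.49074123 0.03925905 0.082     ]
rack cor [[ 0.40599628 -0.17703158  0.042     ]
 [ 0.39853495 -0.22433567  0.042     ]
 [ 0.5334813  -0.19984424  0.042     ]
 [ 0.52540315 -0.24976112  0.042     ]]
lid [[ 0.55333838  0.12809978  0.083     ]
 [ 0.71644165  0.10104523  0.083     ]
 [ 0.6617509  -0.08863528  0.083     ]
 [ 0.51770628 -0.06747191  0.083     ]]
0 [  -7.1337995    12.44363423   -3.68412215    0.          -73.87224362
 -172.8662005 ] [  -7.1337995    21.58412083  -19.25420801    0.          -49.16167116
 -172.8662005 ]
[  4.50750591  28.05811299  -2.91064027   0.    
[... 552 characters left out ...]
312467e+01 -9.45075059e+01]
-90 [-7.13379950e+00  1.24436342e+01 -3.68412215e+00  2.54444375e-14
 -7.38722436e+01  9.71337995e+01] [-7.13379950e+00  2.15841208e+01 -1.92542080e+01  2.54444375e-14
 -4.91616712e+01  9.71337995e+01]
[ 4.50750591e+00  2.80581130e+01 -2.91064027e+00  2.54444375e-14
 -5.90312467e+01  8.54924941e+01]
30 0 None None
30 90 None None
30 -90 None None
45 0 None None
45 90 None None
45 -90 None None
60 0 None [ 24.38214779  -4.24058473 -45.0248755   29.94861233 -24.422569
 130.8873817 ]
60 90 None [ 24.38214779  -4.24058473 -45.0248755   29.94861233 -24.422569
  40.8873817 ]
60 -90 None [  24.38214779   -4.24058473  -45.0248755    29.94861233  -24.422569
 -139.1126183 ]
```

```bash
python3 - <<'E'
from h import *
yaw=-10
ex=np.array([np.cos(np.radians(yaw)),np.sin(np.radians(yaw)),0]);H=np.array([.698,.003,.075])
for th in (0,.3,.69,.95):
  a=th+.0333
  bar=H-ex*.2101*np.cos(a)+np.array([0,0,.2101*np.sin(a)])
  for p in range(40,131,10):
    o=[]
    for r in (0,180):
      R=Ro.from_euler('xyz',[r,p,yaw],degrees=True).as_matrix()
      q=robot.solve_ik(list(bar+R[:,0]*.019),[r,p,yaw]); o.append(None if q is None else np.round(q).astype(int).tolist())
    print(th,p,bar.round(3),o)
E
```

```text
0 40 [0.491 0.039 0.082] [None, None]
0 50 [0.491 0.039 0.082] [None, None]
0 60 [0.491 0.039 0.082] [None, None]
0 70 [0.491 0.039 0.082] [[22, 8, -58, 58, -12, 93], [22, 8, -58, 58, -12, -87]]
0 80 [0.491 0.039 0.082] [[27, 12, -39, 12, -31, 133], [27, 12, -39, 12, -31, -47]]
0 90 [0.491 0.039 0.082] [[24, 17, -27, 0, -46, 146], [24, 17, -27, 0, -46, -34]]
0 100 [0.491 0.039 0.082] [[20, 22, -18, -6, -59, 153], [20, 22, -18, -6, -59, -27]]
0 110 [0.491 0.039 0.082] [[17, 27, -10, -9, -71, 157], [17, 27, -10, -9, -71, -23]]
0 120 [0.491 0.039 0.082] [[15, 33, -2, -12, -83, 160], [15, 33, -2, -12, -83, -20]]
0 130 [0.491 0.039 0.082] [[13, 39, 5, -15, -94, 161], [13, 39, 5, -15, -94, -19]]
0.3 40 [0.502 0.037 0.144] [[-16, 2, -52, -160, -14, -16], [-16, 2, -52, -160, -14, 164]]
0.3 50 [0.502 0.037 0.144] [None, None]
0.3 60 [0.502 0.037 0.144] [None, None]
0.3 70 [0.502 0.037 0.144] [[29, 4, -46, 28, -27, 117], [29, 4, -46, 28, -27, -63]]
0.3 80 [0.502 0.037 0.144] [[27, 8, -32, 9, -42, 137], [27, 8, -32, 9, -42, -43]]
0.3 90 [0.502 0.037 0.144] [[23, 13, -21, 0, -55, 147], [23, 13, 
[... 1250 characters left out ...]
 -13, -101]]
0.95 60 [0.583 0.023 0.25 ] [[25, 2, -37, 34, -31, 118], [25, 2, -37, 34, -31, -62]]
0.95 70 [0.583 0.023 0.25 ] [[24, 6, -23, 16, -45, 137], [24, 6, -23, 16, -45, -43]]
0.95 80 [0.583 0.023 0.25 ] [[21, 11, -11, 6, -59, 146], [21, 11, -11, 6, -59, -34]]
0.95 90 [0.583 0.023 0.25 ] [[18, 16, -1, 0, -73, 152], [18, 16, -1, 0, -73, -28]]
0.95 100 [0.583 0.023 0.25 ] [[16, 22, 8, -4, -85, 155], [16, 22, 8, -4, -85, -25]]
0.95 110 [0.583 0.023 0.25 ] [[14, 28, 17, -8, -97, 157], [14, 28, 17, -8, -97, -23]]
0.95 120 [0.583 0.023 0.25 ] [[12, 34, 25, -11, -109, 157], [12, 34, 25, -11, -109, -23]]
0.95 130 [0.583 0.023 0.25 ] [[10, 40, 32, -15, -120, 157], [10, 40, 32, -15, -120, -23]]
```

```bash
python3 - <<'E'
from h import *
robot.reach([.53,-.10,.27],[0,90,30])
print(robot.get_clock(),robot.get_eef_pos(),robot.get_ee_rot())
snap('wrist','w1');snap('scene','s1');snap('side','d1')
E
```

```text
2.2667 [ 0.5298761  -0.10037496  0.26988503] [ 156.03771164   89.98468939 -173.9827077 ]
```

View pics/w1.png

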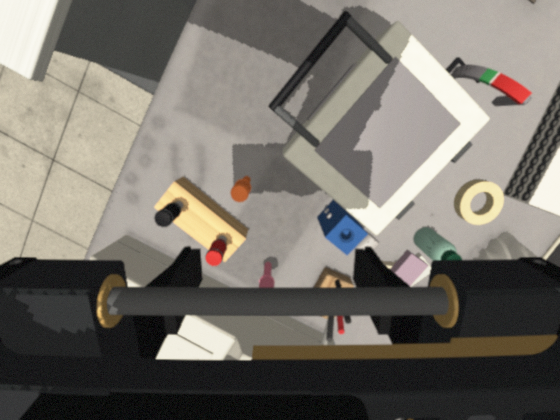

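View pics/s1.png

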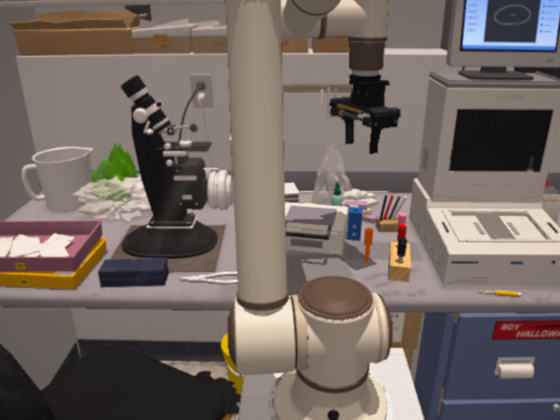

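```bash
cat > m1.py <<'E'
from h import *
T=np.eye(4);T[:3,:3]=Ro.from_euler('xyz',[156.03771164,89.98468939,-173.9827077],degrees=True).as_matrix();T[:3,3]=[0.5298761,-0.10037496,0.26988503]
W=cam('wrist',T);p=cv2.imread('pics/w1.png')[:,:,::-1].copy()
E
python3 - <<'E'
from m1 import *
d=np.load('pics/w1.npy')
for nm,f in dict(red=lambda h,s,v:((h<4)|(h>175))&(s>150)&(v>80),blue=lambda h,s,v:(h>100)&(h<115)&(s>150)&(v>80)).items():
    for s,c in blobs(p,f,30)[0]: print(nm,s,c,withd(W,[c],d))
for nm,(x0,y0,x1,y1) in dict(k=(145,160,275,280),s=(300,190,400,270),b=(250,0,500,240)).items():
    k=6 if nm!='b' else 3
    q=cv2.resize(p[y0:y1,x0:x1],None,fx=k,fy=k,interpolation=cv2.INTER_CUBIC);cv2.imwrite(f'pics/w1{nm}.png',q[:,:,::-1])
E
```

```text
red [492, 74, 39, 30, 553] [511.1, 88.4] [[0.68095789 0.11599418 0.1380434 ]]
red [206, 240, 19, 25, 293] [215.2, 253.0] [[ 0.50368608 -0.21297092  0.10432546]]
red [338, 316, 6, 17, 65] [340.2, 324.4] [[ 0.7036487  -0.22550496  0.09950634]]
blue [326, 214, 40, 39, 686] [345.5, 233.1] [[ 0.64511036 -0.11435746  0.07137432]]
```

View pics/w1k.png

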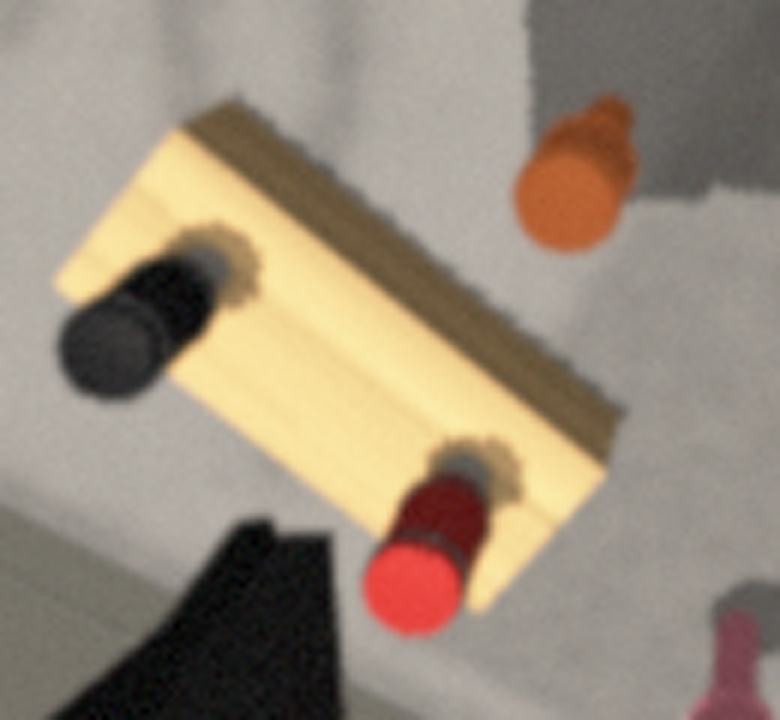

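View pics/w1s.png

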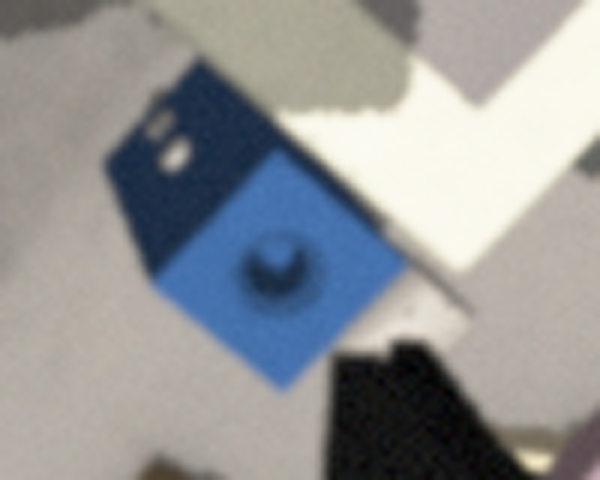

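View pics/w1b.png

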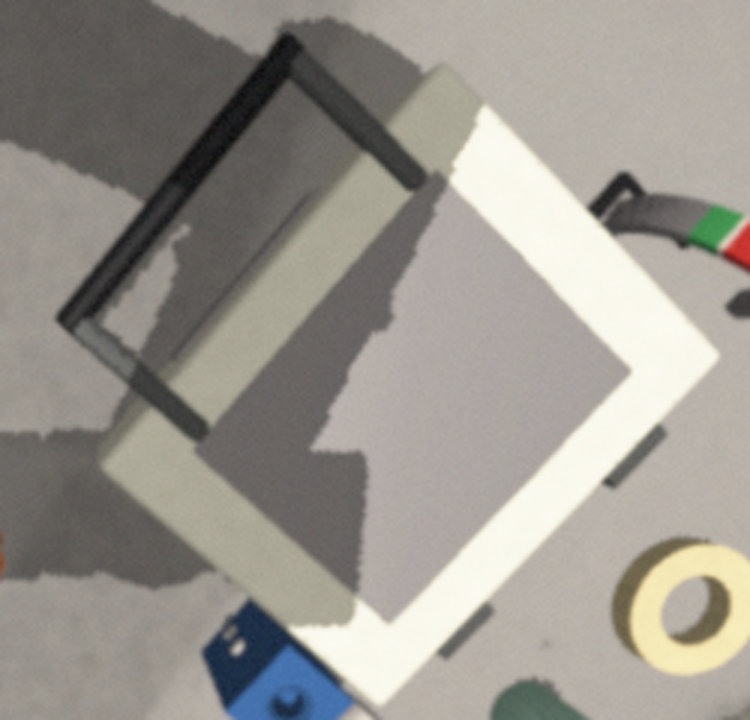

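```bash
python3 - <<'E'
from m1 import *
B=cam('side')
f=lambda a,x0,y0,k:[(x0+u/k-.5+.5/k,y0+v/k-.5+.5/k) for u,v in a]
K=lambda *a:f(a,145,160,6);S=lambda *a:f(a,300,190,6);Bb=lambda *a:f(a,250,0,3)
print('red',onz(W,K((413,588)),.106),'blk',onz(W,K((110,350)),.106))
print('hole', onz(W,K((478,472)),.042))
r=onz(W,K((180,130),(607,472),(478,610),(55,284)),.042);print('rack',r,np.linalg.norm(r-np.roll(r,-1,0),axis=1))
h=onz(W,S((279,150),(405,262),(283,388),(153,275)),.09);print('housing',h,h.mean(0),np.linalg.norm(h-np.roll(h,-1,0),axis=1))
print('socket',onz(W,S((280,273)),.09))
b=onz(W,Bb((68,318),(291,42)),.082);e=b[1]-b[0];print('bar',b,b.mean(0),np.linalg.norm(e),'yaw',np.degrees(np.arctan2(-e[0],e[1])))
l=onz(W,Bb((102,463),(380,705),(718,355),(443,65)),.083);print('lid',l,np.linalg.norm(l-np.roll(l,-1,0),axis=1))
E
```

```text
red [[ 0.50450066 -0.21897447  0.106     ]] blk [[ 0.42677054 -0.20268994  0.106     ]]
hole [[ 0.50688144 -0.21603887  0.042     ]]
rack [[ 0.40784351 -0.17520448  0.042     ]
 [ 0.53420734 -0.20022525  0.042     ]
 [ 0.52375666 -0.249024    0.042     ]
 [ 0.39729442 -0.22415451  0.042     ]] [0.12881714 0.04990526 0.12888441 0.05007383]
housing [[ 0.62459947 -0.08919976  0.09      ]
 [ 0.66243186 -0.09664218  0.09      ]
 [ 0.65593297 -0.13457844  0.09      ]
 [ 0.61661297 -0.12646036  0.09      ]] [ 0.63989432 -0.11172019  0.09      ] [0.03855748 0.03848891 0.04014929 0.03810691]
socket [[ 0.64026097 -0.11231841  0.09      ]]
bar [[ 0.47773525 -0.0216461   0.082     ]
 [ 0.50021166  0.10477244  0.082     ]] [0.48897346 0.04156317 0.082     ] 0.12840107279961996 yaw -10.081477340753972
lid [[ 0.5178078  -0.06375632  0.083     ]
 [ 0.67746788 -0.09331687  0.083     ]
 [ 0.71107902  0.09972435  0.083     ]
 [ 0.5531093   0.12714397  0.083     ]] [0.16237355 0.19594545 0.16033175 0.19413685]
```

```bash
python3 - <<'E'
from h import *
robot.reach([.5045,-.2193,.16],[0,90,30])
snap('wrist','w2')
T=toolT();print(T[:3,3])
robot.move_straight([.5045,-.2193,.068],v=.08,until_force=8)
print(robot.get_eef_pos(),robot.get_force())
snap('wrist','w3')
robot.grab(30)
print(robot.get_gripper_width(),robot.get_eef_pos(),robot.get_force(),robot.get_clock())
E
```

```text
[ 0.50610777 -0.21905339  0.16165268]
[ 0.5049808  -0.21940873  0.06856874] [-0.40796382  0.77098553  0.57896925]
0.006962596231340434 [ 0.50451268 -0.21930066  0.06800207] [ 0.58769089 -0.33113089 -0.51940513] 6.0417
```

View pics/w2.png

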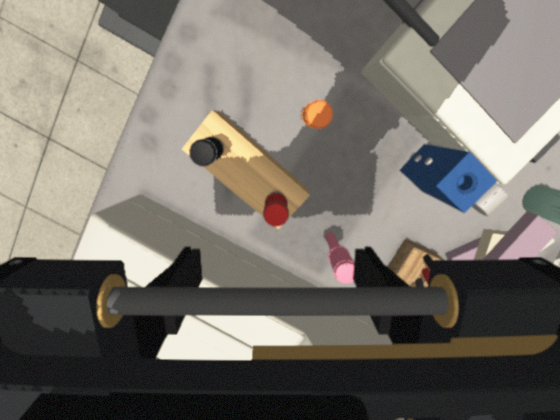

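View pics/w3.png

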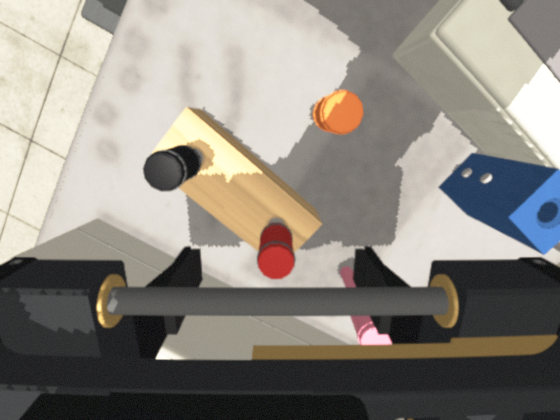

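```bash
python3 - <<'E'
from h import *
for n in ['wrist','side','scene']: p,d,C=snap(n,n+'4')
p=cv2.imread('pics/side4.png');cv2.imwrite('pics/side4c.png',cv2.resize(p[250:370,170:370],None,fx=4,fy=4,interpolation=cv2.INTER_CUBIC))
print(proj(cam('side'),[.5045,-.2193,.068]))
E
```

```text
[[266.59765202 331.87080944]]
```

View pics/wrist4.png

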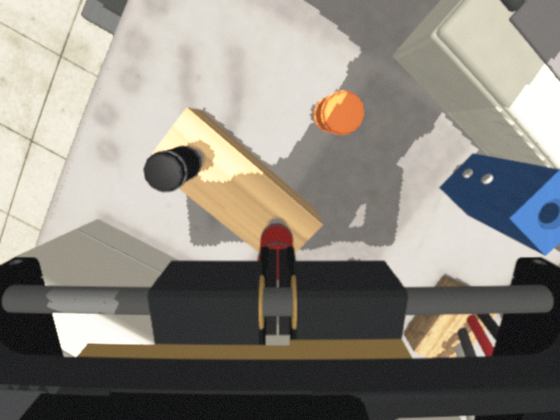

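View pics/side4c.png

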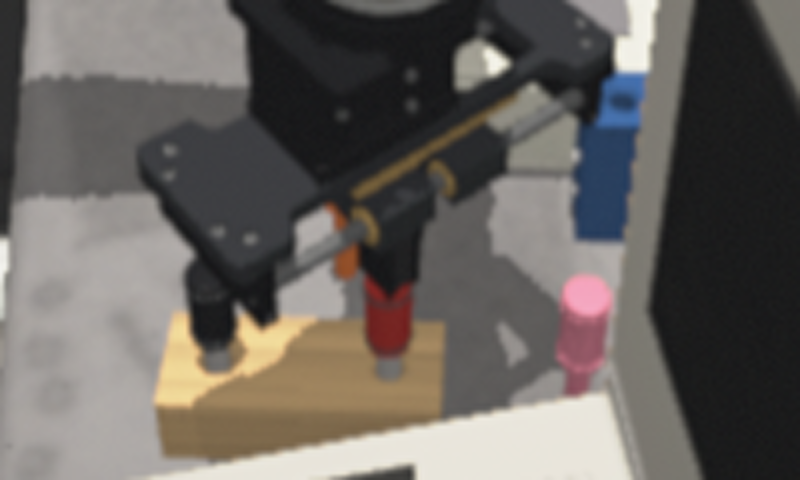

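View pics/scene4.png

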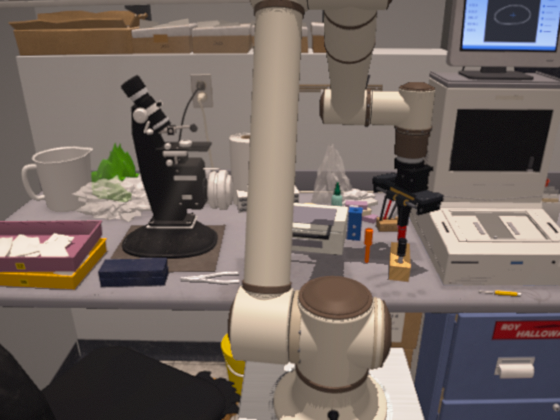

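```bash
python3 - <<'E'
import cv2,numpy as np
p=cv2.imread('pics/wrist4.png');q=cv2.imread('pics/w3.png')
f=lambda p:cv2.resize(p[210:350,210:350],None,fx=2.8*2*.7,fy=2.8*2*.7,interpolation=cv2.INTER_CUBIC)
a=np.hstack([f(q)[:, :390],f(p)[:,:400]]);print(a.shape)
cv2.imwrite('pics/w4c.png',a)
d=np.load('pics/wrist4.npy');print(d[225:300:5,255:301:5].round(3))
d=np.load('pics/w3.npy');print(d[225:300:5,255:301:5].round(3))
d=np.load('pics/w3.npy');print(d[225:300:5,180:211:5].round(3))
E
```

```text
(549, 790, 3)
[[0.239 0.239 0.24  0.213 0.211 0.212 0.213 0.24  0.24  0.24 ]
 [0.24  0.24  0.211 0.204 0.202 0.202 0.206 0.213 0.24  0.24 ]
 [0.243 0.242 0.2   0.195 0.194 0.192 0.198 0.206 0.242 0.242]
 [0.244 0.244 0.193 0.185 0.185 0.186 0.189 0.196 0.243 0.243]
 [0.244 0.199 0.181 0.178 0.177 0.177 0.181 0.188 0.244 0.245]
 [0.29  0.182 0.168 0.171 0.173 0.172 0.173 0.168 0.245 0.29 ]
 [0.294 0.162 0.164 0.166 0.166 0.166 0.166 0.162 0.163 0.291]
 [0.096 0.096 0.158 0.161 0.16  0.159 0.16  0.156 0.095 0.096]
 [0.091 0.092 0.151 0.156 0.156 0.155 0.155 0.151 0.092 0.092]
 [0.089 0.09  0.147 0.149 0.15  0.149 0.15  0.146 0.089 0.088]
 [0.086 0.089 0.141 0.144 0.144 0.145 0.146 0.142 0.089 0.086]
 [0.084 0.086 0.138 0.141 0.142 0.14  0.14  0.137 0.086 0.084]
 [0.081 0.084 0.133 0.136 0.136 0.138 0.137 0.134 0.084 0.082]
 [0.078 0.085 0.088 0.087 0.088 0.087 0.087 0.086 0.083 0.079]
 [0.078 0.083 0.086 0.086 0.086 0.087 0.088 0.087 0.084 0.079]]
[[0.241 0.24  0.242 0.212 0.211 0.21  0.213 0.24  0.24  0.24 ]
 [0.242 0.242 0.209 0.202 0.201 0.201 0.208 0.214 0.242 0.241]
 [0.243 0.215 
[... 781 characters left out ...]
.087 0.086 0.087 0.087]]
[[0.284 0.285 0.286 0.285 0.285 0.284 0.285]
 [0.286 0.286 0.286 0.285 0.287 0.286 0.286]
 [0.288 0.287 0.287 0.288 0.289 0.288 0.287]
 [0.29  0.29  0.289 0.289 0.289 0.289 0.289]
 [0.289 0.29  0.29  0.291 0.289 0.291 0.29 ]
 [0.292 0.169 0.173 0.172 0.175 0.291 0.292]
 [0.162 0.163 0.166 0.167 0.176 0.293 0.292]
 [0.156 0.159 0.16  0.163 0.176 0.295 0.294]
 [0.155 0.155 0.156 0.164 0.175 0.296 0.297]
 [0.15  0.149 0.155 0.165 0.175 0.298 0.298]
 [0.146 0.15  0.155 0.166 0.175 0.283 0.288]
 [0.14  0.149 0.155 0.164 0.175 0.276 0.28 ]
 [0.139 0.149 0.156 0.165 0.264 0.268 0.273]
 [0.088 0.088 0.088 0.088 0.088 0.089 0.088]
 [0.087 0.087 0.086 0.087 0.087 0.086 0.087]]
```

View pics/w4c.png

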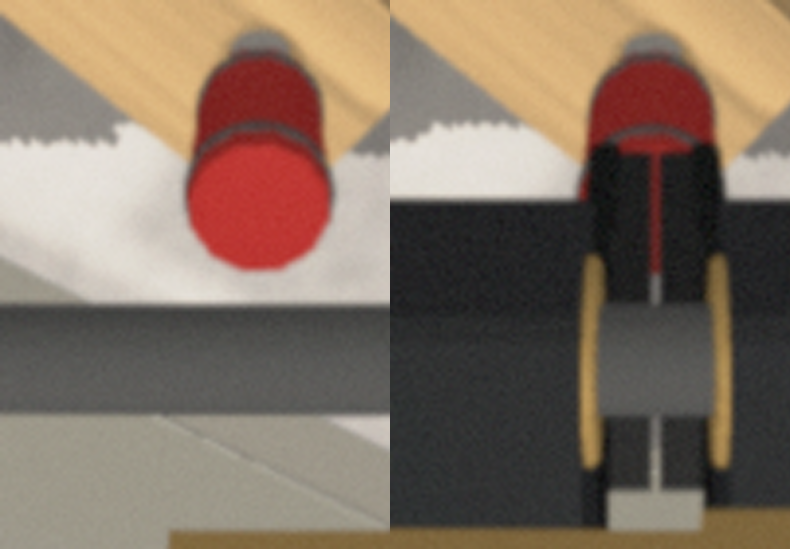

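The wrist picture shows the shut fingers (tips near pixel 277,247) just above the red key's head. By depth, the real tips sit about 39 mm behind the reported TCP, so I will allow for that from here on.

```bash
python3 - <<'E'
from h import *
robot.open()
print(robot.get_gripper_width())
hit=robot.move_straight([.5045,-.2193,.031],v=.06,until_force=6)
print(hit,robot.get_eef_pos(),robot.get_force())
robot.grab(30)
print(robot.get_gripper_width()*87,robot.get_eef_pos(),robot.get_force(),robot.get_clock())
snap('wrist','w5')
E
```

```text
0.9966738049779162
False [ 0.50469699 -0.21936832  0.03102239] [ 0.59638916 -0.20308212 -0.46811514]
20.768331623400414 [ 0.50448038 -0.21929165  0.03096743] [-0.70564201  0.56193922  0.63293065] 9.5583
```

View pics/w5.png

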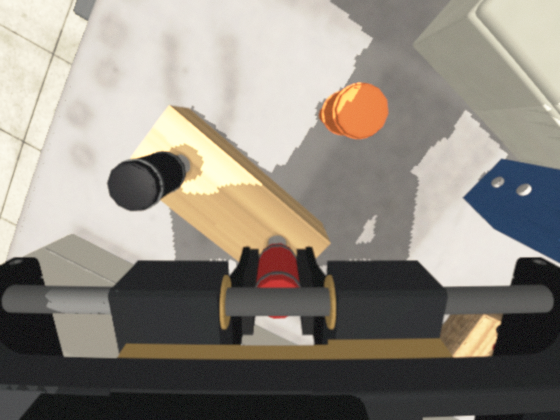

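```bash
python3 - <<'E'
from h import *
robot.move_straight([.5045,-.2193,.15],v=.12)
print(robot.get_force(),robot.get_gripper_width()*87)
robot.move_straight([.6402,-.1128,.15],v=.2)
robot.dwell(.3)
p,d,W=snap('wrist','w6');snap('side','d6');p,d,A=snap('scene','s6')
print(robot.get_eef_pos(),robot.get_ee_rot(),robot.get_force(),robot.get_clock())
q=[cv2.imread('pics/w6.png')[200:340,200:360],cv2.imread('pics/d6.png')[190:330,240:400],cv2.imread('pics/s6.png')[150:290,290:450]]
for n,i in zip('wds',q): cv2.imwrite(f'pics/6{n}c.png',cv2.resize(i,None,fx=5,fy=4.2 if 0 else 5,interpolation=cv2.INTER_CUBIC)[:600])
E
```

```text
[-0.8319063  -0.43843374 -0.91360293] 20.597678478935663
[ 0.64005835 -0.11305185  0.15019175] [-19.3380441   89.98586083  10.63764778] [ 0.50475066 -0.1251736   0.25251187] 12.2167
```

View pics/w6.png

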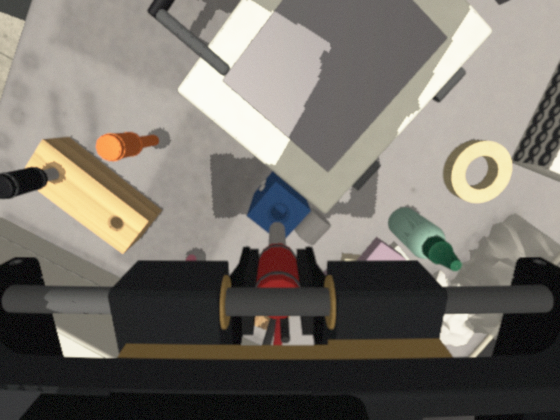

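View pics/6dc.png

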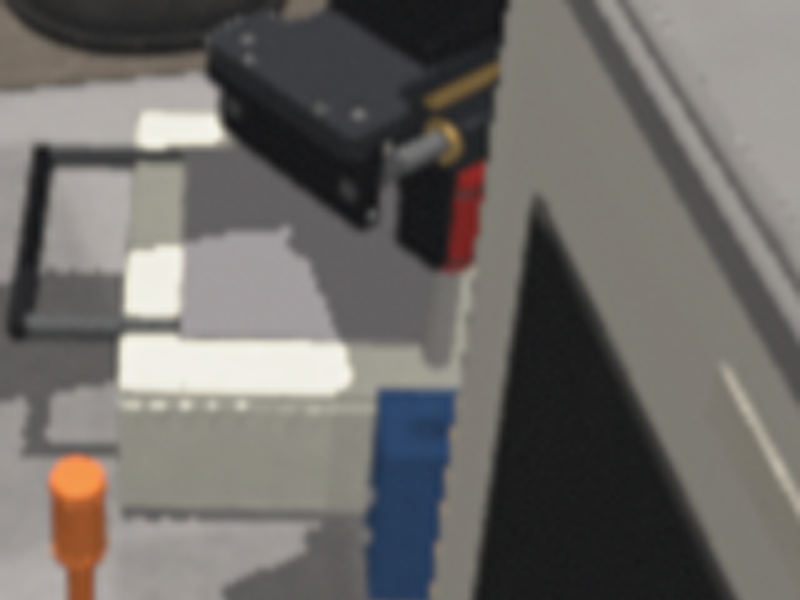

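View pics/6sc.png

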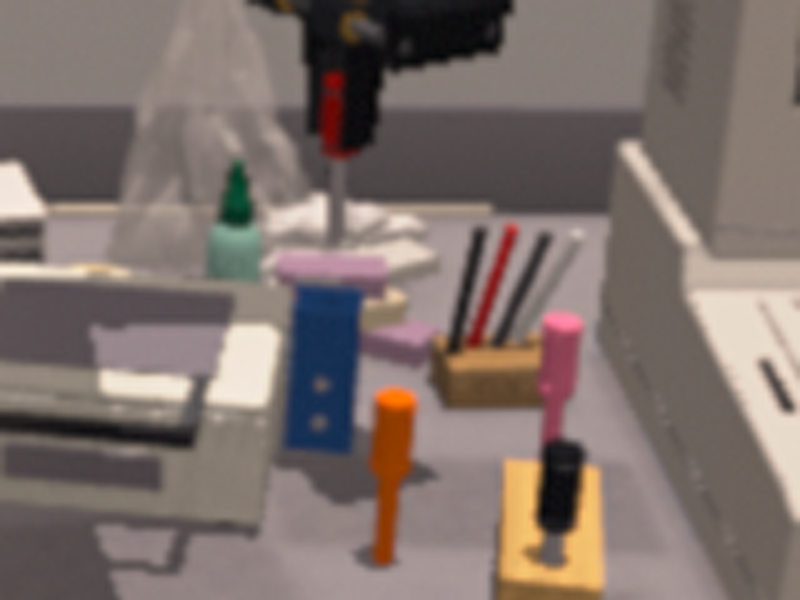

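View pics/6wc.png

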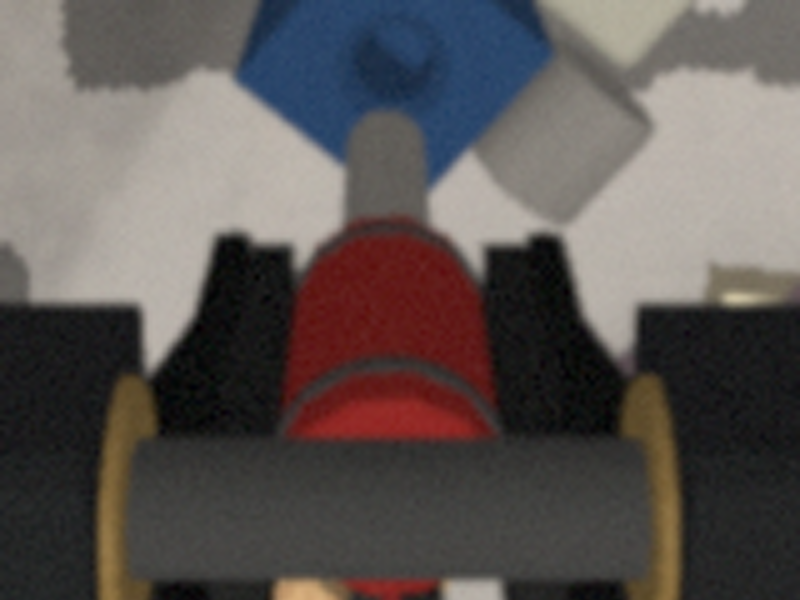

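```bash
python3 - <<'E'
from h import *
T=np.eye(4);T[:3,:3]=Ro.from_euler('xyz',[-19.3380441,89.98586083,10.63764778],degrees=True).as_matrix();T[:3,3]=[0.64005835,-0.11305185,0.15019175]
W=cam('wrist',T)
L=lambda *v:T[:3,:3]@np.array(v)+T[:3,3]
f=lambda u,v:(200+u/5-.4,200+v/5-.4)
print('obs foot edge',f(388,110),'collar',f(388,222),'hole',f(395,57))
for y in (-.003,0,.003): print(y,'foot edge',proj(W,L(.025,y+.0055,0)),proj(W,L(.025,y+.0035,0)),'collar',proj(W,L(-.030,y+.011,0)))
s=onz(W,[f(395,57)],.09);print('socket',s)
# housing corners in w6
for c in [(237,75),(553,48),(432,190)]: print(c,onz(W,[f(*c)],.09))
for y in (-.003,0,.003): print('foot world',L(.025,y,0))
print('red top wrist ellipse', proj(W,L(-.075,.011,0)))
E
```

```text
obs foot edge (277.20000000000005, 221.6) collar (277.20000000000005, 244.0) hole (278.6, 211.0)
-0.003 foot edge [[277.2138027  223.73894061]] [[277.21329342 226.22993524]] collar [[277.21379838 244.97899687]]
0 foot edge [[277.21457207 219.97934491]] [[277.21405842 222.48882835]] collar [[277.21478999 240.20632518]]
0.003 foot edge [[277.21534803 216.19188601]] [[277.21482999 218.71996217]] collar [[277.21579278 235.38637166]]
socket [[ 0.63999758 -0.11051454  0.09      ]]
(237, 75) [[ 0.61781354 -0.12708299  0.09      ]]
(553, 48) [[ 0.6628844  -0.09543308  0.09      ]]
(432, 190) [[ 0.65806103 -0.12857789  0.09      ]]
foot world [ 0.64156331 -0.11564942  0.125192  ]
foot world [ 0.64006441 -0.11305071  0.12519175]
foot world [ 0.63856552 -0.110452    0.12519151]
red top wrist ellipse [[277.21319954 277.66027105]]
```

```bash
python3 - <<'E'
from h import *
robot.move_straight([.6395,-.1102,.12],v=.1)
p,d,W=snap('wrist','w7')
cv2.imwrite('pics/w7c.png',cv2.resize(cv2.imread('pics/w7.png')[200:300,200:360],None,fx=5,fy=5,interpolation=cv2.INTER_CUBIC))
hit=robot.move_straight([.6395,-.1102,.095],v=.04,until_force=6)
print(hit,robot.get_eef_pos(),robot.get_force(),robot.get_ft_torque(),robot.get_clock())
E
```

```text
False [ 0.6394385  -0.11035274  0.09465506] [ 1.12142833 -1.62614687 -1.43385237] [-0.62370708 -0.36135991 -0.00748496] 13.4917
```

View pics/w7c.png

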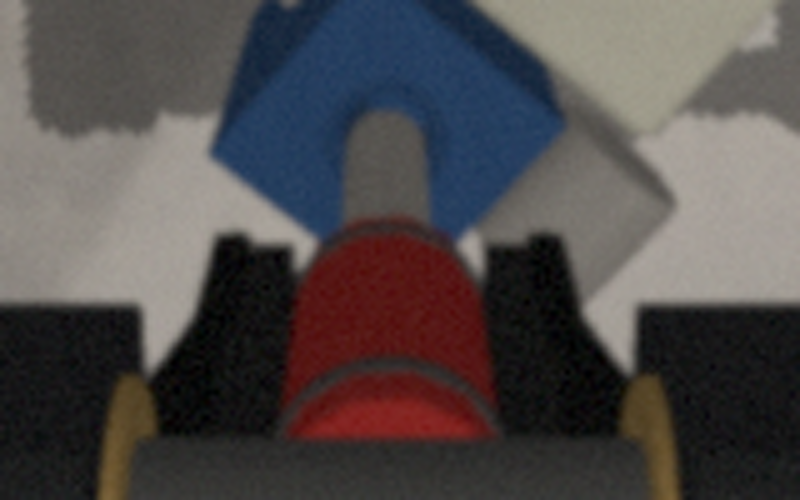

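```bash
python3 - <<'E'
from h import *
hit=robot.move_straight([.6395,-.1102,.055],v=.03,until_force=10)
print(hit,robot.get_eef_pos(),robot.get_force(),robot.get_gripper_width()*87,robot.get_clock())
p,d,W=snap('wrist','w8')
cv2.imwrite('pics/w8c.png',cv2.resize(p[200:300,200:360],None,fx=5,fy=5,interpolation=cv2.INTER_CUBIC)[...,::-1])
p,d,W=snap('scene','s8')
cv2.imwrite('pics/s8c.png',cv2.resize(p[150:290,290:450],None,fx=5,fy=5,interpolation=cv2.INTER_CUBIC)[...,::-1][:600])
E
```

```text
True [ 0.63994394 -0.11087814  0.0599582 ] [-0.81494654 -0.40710213  3.47729215] 21.561108940763454 14.575
```

View pics/w8c.png

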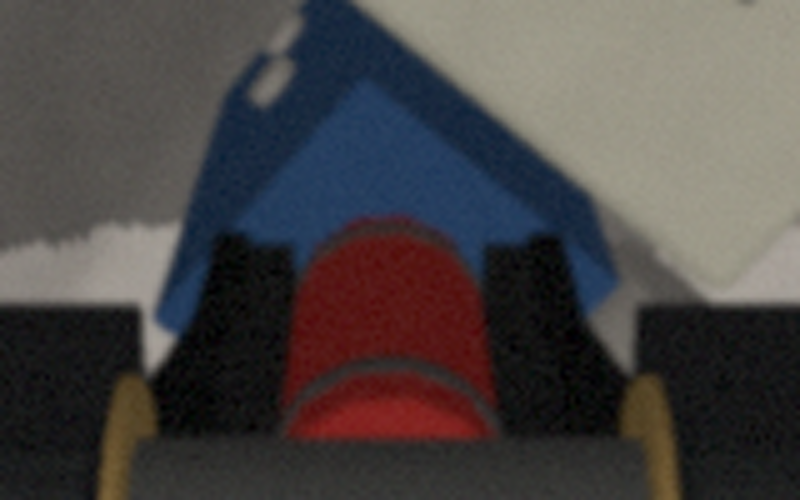

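View pics/s8c.png

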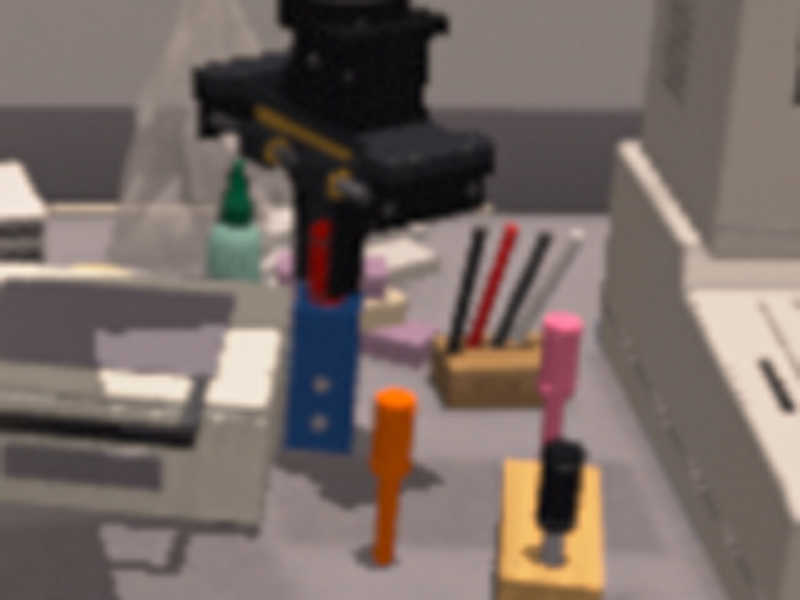

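```bash
python3 - <<'E'
from h import *
T=np.eye(4);T[:3,:3]=Ro.from_euler('xyz',[-19.3380441,89.98586083,10.63764778],degrees=True).as_matrix();T[:3,3]=[0.64005835,-0.11305185,0.15019175]
W=cam('wrist',T);print('bottle',onz(W,[(458,265)],.12),onz(W,[(400,215)],.0))
yaw=-10.2
ex=np.array([np.cos(np.radians(yaw)),np.sin(np.radians(yaw)),0]);B=np.array([.4895,.0408,.082]);H=B+ex*.21-[0,0,.007]
for th,k in ((0,.008),(0,.019),(0.3,.019),(.69,.019),(.95,.019)):
  a=th+.0333
  bar=H-ex*.2101*np.cos(a)+np.array([0,0,.2101*np.sin(a)])
  for p in range(60,91,5):
    o=[]
    for r in (0,180):
      R=Ro.from_euler('xyz',[r,p,yaw],degrees=True).as_matrix()
      q=robot.solve_ik(list(bar+R[:,0]*(k+.039)),[r,p,yaw]); o.append(None if q is None else np.round(q).astype(int).tolist())
    print(th,k,p,bar.round(3),o)
E
```

```text
bottle [[ 0.78677545 -0.06916789  0.12      ]] [[ 0.78016144 -0.0658542   0.        ]]
0 0.008 60 [0.49  0.041 0.082] [None, None]
0 0.008 65 [0.49  0.041 0.082] [None, None]
0 0.008 70 [0.49  0.041 0.082] [None, None]
0 0.008 75 [0.49  0.041 0.082] [[26, 13, -50, 33, -17, 113], [26, 13, -50, 33, -17, -67]]
0 0.008 80 [0.49  0.041 0.082] [[27, 15, -41, 14, -26, 131], [27, 15, -41, 14, -26, -49]]
0 0.008 85 [0.49  0.041 0.082] [[26, 17, -35, 5, -34, 140], [26, 17, -35, 5, -34, -40]]
0 0.008 90 [0.49  0.041 0.082] [[24, 19, -29, 0, -42, 146], [24, 19, -29, 0, -42, -34]]
0 0.019 60 [0.49  0.041 0.082] [None, None]
0 0.019 65 [0.49  0.041 0.082] [None, None]
0 0.019 70 [0.49  0.041 0.082] [None, None]
0 0.019 75 [0.49  0.041 0.082] [[25, 15, -52, 38, -14, 109], [25, 15, -52, 38, -14, -71]]
0 0.019 80 [0.49  0.041 0.082] [[27, 16, -42, 15, -24, 130], [27, 16, -42, 15, -24, -50]]
0 0.019 85 [0.49  0.041 0.082] [[25, 18, -35, 5, -33, 140], [25, 18, -35, 5, -33, -40]]
0 0.019 90 [0.49  0.041 0.082] [[24, 20, -30, 0, -40, 146], [24, 20, -30, 0, -40, -34]]
0.3 0.019 60 [0.501 0.039 0.144] [Non
[... 1123 characters left out ...]
0.214] [[20, 15, -14, 0, -61, 149], [20, 15, -14, 0, -61, -31]]
0.95 0.019 60 [0.582 0.024 0.25 ] [[22, 6, -39, 40, -25, 113], [22, 6, -39, 40, -25, -67]]
0.95 0.019 65 [0.582 0.024 0.25 ] [[24, 7, -32, 26, -33, 126], [24, 7, -32, 26, -33, -54]]
0.95 0.019 70 [0.582 0.024 0.25 ] [[23, 9, -25, 17, -40, 135], [23, 9, -25, 17, -40, -45]]
0.95 0.019 75 [0.582 0.024 0.25 ] [[22, 11, -20, 11, -47, 141], [22, 11, -20, 11, -47, -39]]
0.95 0.019 80 [0.582 0.024 0.25 ] [[21, 13, -14, 6, -54, 146], [21, 13, -14, 6, -54, -34]]
0.95 0.019 85 [0.582 0.024 0.25 ] [[20, 15, -10, 3, -61, 149], [20, 15, -10, 3, -61, -31]]
0.95 0.019 90 [0.582 0.024 0.25 ] [[18, 18, -5, 0, -67, 151], [18, 18, -5, 0, -67, -29]]
```

```bash
cat > bar.py <<'E'
from h import *
yaw=-10.2;P=80
ex=np.array([np.cos(np.radians(yaw)),np.sin(np.radians(yaw)),0]);ez=np.array([0,0,1.])
B=np.array([.4895,.0408,.082])
def tn(p): c,s=np.cos(np.radians(p)),np.sin(np.radians(p)); return ex*c-ez*s, ex*s+ez*c
def barat(th,B=B):
    H=B+ex*.21-[0,0,.007];a=th+.0333
    return H-ex*.2101*np.cos(a)+ez*.2101*np.sin(a)
def tcp(bar,k,p=P,o=0):
    t,n=tn(p); return list(bar+t*(k+.039)-n*o)
ori=lambda p=P:[180,p,yaw]
E
python3 - <<'E'
from bar import *
robot.open()
robot.move_straight([.6399,-.1109,.20],v=.15)
p,d,W=snap('wrist','w9'); 
robot.reach(list(np.array(tcp(B,.019,o=.026))+[0,0,.10]),ori())
print(robot.get_eef_pos(),robot.get_ee_rot(),robot.get_joint_pos(),robot.get_clock())
snap('wrist','w10');snap('side','d10');snap('scene','s10')
E
```

```text
[0.47472697 0.04364181 0.12055488] [-179.89747924   79.9748299   -10.14139508] [ 29.49956053   5.78595239 -36.26498347   9.82305195 -40.61467281
 -46.79874656] 18.725
```

View pics/w9.png

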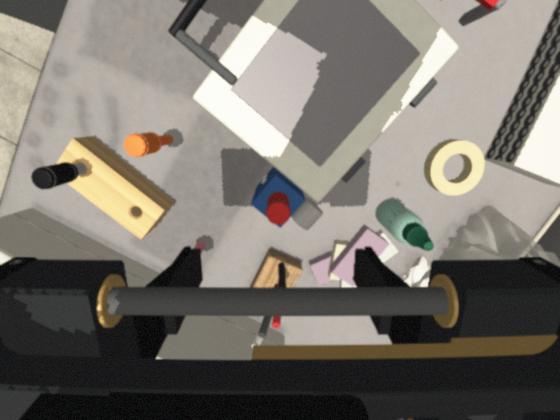

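View pics/w10.png

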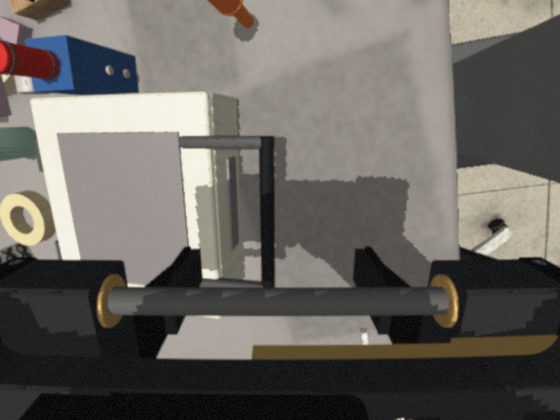

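View pics/d10.png

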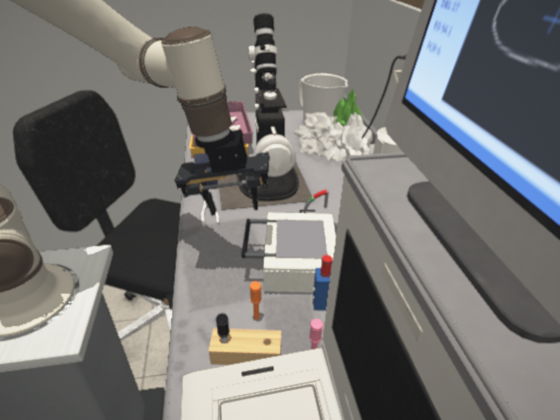

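```bash
python3 - <<'E'
from bar import *
T=np.eye(4);T[:3,:3]=Ro.from_euler('xyz',[-179.89747924,79.9748299,-10.14139508],degrees=True).as_matrix();T[:3,3]=[0.47472697,0.04364181,0.12055488]
W=cam('wrist',T)
p=cv2.imread('pics/w10.png');cv2.imwrite('pics/w10c.png',cv2.resize(p[110:300,160:340],None,fx=3.1,fy=3.1,interpolation=cv2.INTER_CUBIC))
for r in (150,180,210,240,270):
    g=cv2.cvtColor(p,cv2.COLOR_BGR2GRAY)[r,240:300].astype(int); m=np.where(g<60)[0]+240
    u=(m.min()+m.max())/2; x=onz(W,[(u,r)],.082)[0]; print(r,m.min(),m.max(),x.round(4),'along ex rel B',(x-B)@ex)
print('corner right arm',onz(W,[(267,137)],.082), 'expected', B-.063*np.array([-ex[1],ex[0],0]))
print('key top',onz(W,[(8,57)],.135))
E
```

```text
150 260 273 [ 0.4797 -0.0153  0.082 ] along ex rel B 0.0002462887920044277
180 260 274 [0.4836 0.0074 0.082 ] along ex rel B 8.09212686738939e-05
210 260 274 [0.4881 0.0313 0.082 ] along ex rel B 0.0003224576430505597
240 261 274 [0.4925 0.0567 0.082 ] along ex rel B 0.00016433265510954826
270 262 273 [0.4977 0.0836 0.082 ] along ex rel B 0.00043853940006570506
corner right arm [[ 0.47748066 -0.02469114  0.082     ]] expected [ 0.47834366 -0.02120432  0.082     ]
key top [[ 0.62804371 -0.10760636  0.135     ]]
```

View pics/w10c.png

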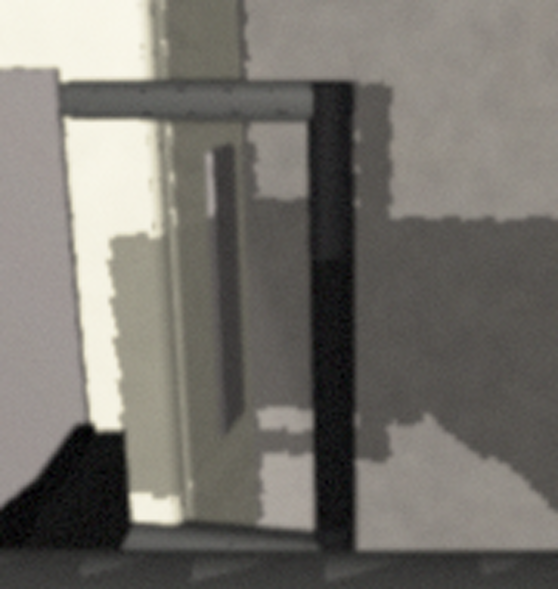

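```bash
python3 - <<'E'
from bar import *
hit=robot.move_straight(tcp(B,.019,o=.026),v=.06,until_force=5)
print(hit,robot.get_eef_pos(),robot.get_force(),robot.get_clock())
snap('wrist','w11')
if not hit:
    robot.grab(3)
    print(robot.get_gripper_width()*87,robot.get_eef_pos(),robot.get_force(),robot.get_clock())
    snap('wrist','w12')
E
```

```text
False [0.47449503 0.04371215 0.02070986] [-0.56759456  0.203635   -0.06128869] 20.6917
62.40259979110423 [0.47542425 0.04355064 0.0208187 ] [ 5.03490511 -4.84067915 -1.55730743] 21.4083
```

View pics/w11.png

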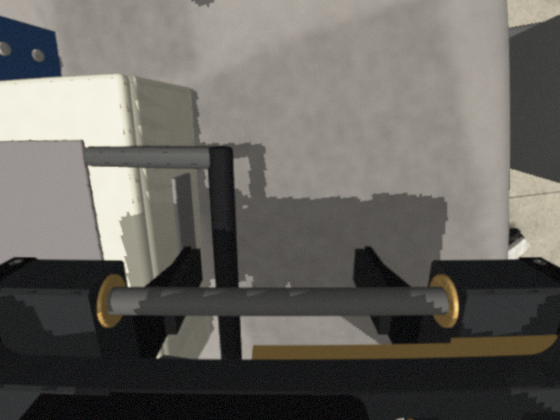

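View pics/w12.png

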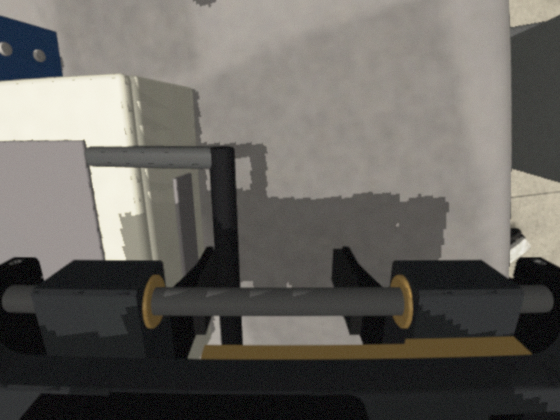

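```bash
python3 - <<'E'
from bar import *
hit=robot.move_straight(tcp(B,.019,o=0),v=.05,until_force=15)
print(hit,robot.get_gripper_width()*87,robot.get_eef_pos(),robot.get_force(),robot.get_clock())
robot.grab(3)
print(robot.get_gripper_width()*87,robot.get_force(),robot.get_clock())
snap('wrist','w13')
E
```

```text
False 12.089649756692651 [0.49982699 0.03919915 0.02492859] [ 2.75300761 -1.27994465 -0.99203037] 22.125
12.047605087090188 [ 2.8907349  -0.89522204 -1.46705013] 22.3417
```

View pics/w13.png

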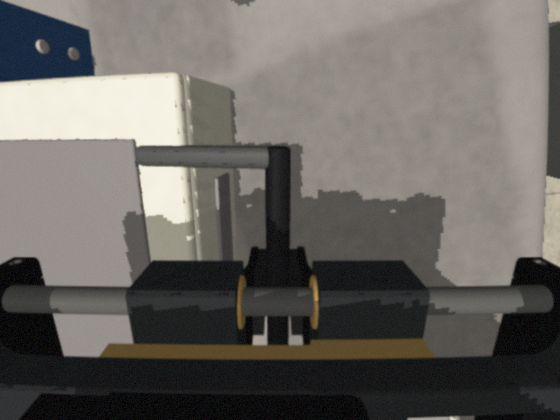

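```bash
python3 - <<'E'
from bar import *
robot.grab(18)
for th in (.15,.3,.45,.6,.72):
    p=80-8*th/.72
    robot.move_straight(tcp(barat(th),.019,p),v=.07,rot=ori(p))
    T=toolT();bp=T[:3,3]-T[:3,0]*.058;H=barat(0)+ex*.21-[0,0,.007]
    v=bp-H;print(th,'est',np.arctan2(v[2],-v@ex)-.0333,np.linalg.norm(v).round(4),np.round(robot.get_force(),1),round(robot.get_gripper_width()*87,2),robot.get_clock())
for n in ('wrist','side','scene'): snap(n,n+'14')
E
python3 -c "
import cv2
p=cv2.imread('pics/side14.png');cv2.imwrite('pics/side14c.png',cv2.resize(p[150:310,200:380],None,fx=3.7,fy=3.7,interpolation=cv2.INTER_CUBIC))
p=cv2.imread('pics/scene14.png');cv2.imwrite('pics/scene14c.png',cv2.resize(p[150:290,230:430],None,fx=4,fy=4,interpolation=cv2.INTER_CUBIC))"
```

```text
0.15 est 0.15180518868054574 0.2101 [ 2.7  1.1 -2.5] 11.37 23.2167
0.3 est 0.296592886853713 0.2107 [-2.   6.2 -0.5] 11.15 23.825
0.45 est 0.4414022922148435 0.2116 [-9.7 10.9  3.7] 10.96 24.4417
0.6 est 0.5901081869630559 0.2117 [-10.9   7.9   7.7] 11.31 25.0583
0.72 est 0.7139284111700804 0.2113 [-7.9  5.5  6.9] 11.28 25.5833
```

View pics/side14c.png

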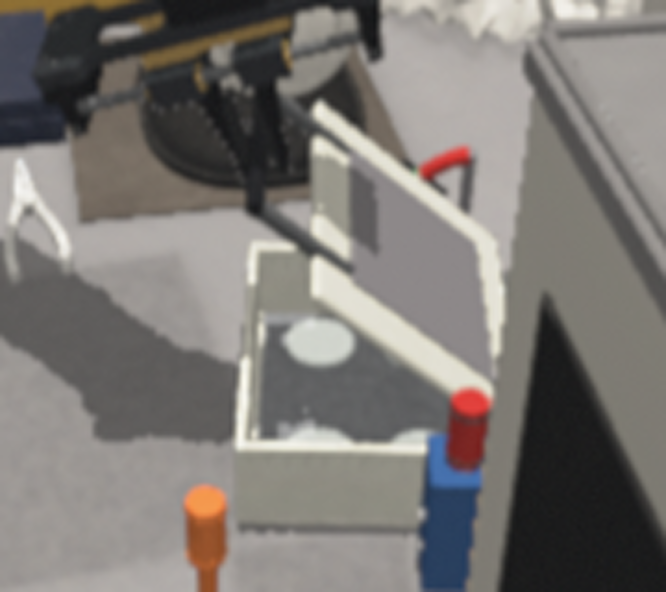

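View pics/scene14c.png

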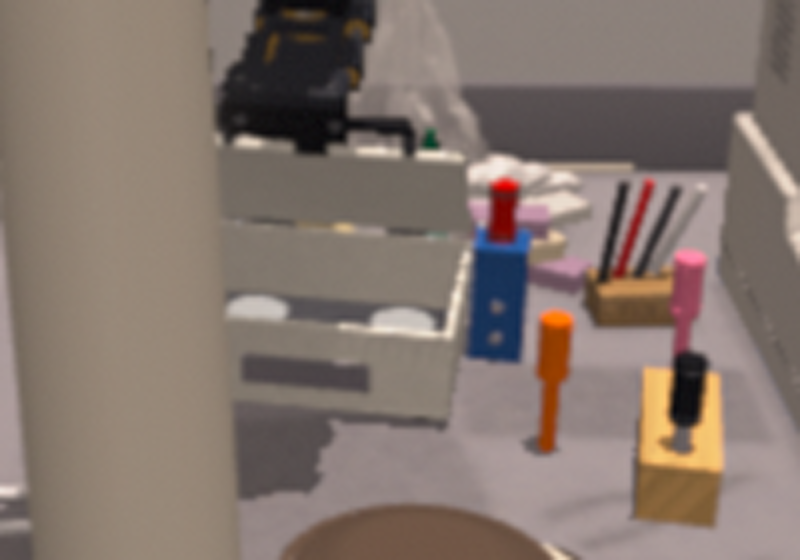

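View pics/wrist14.png

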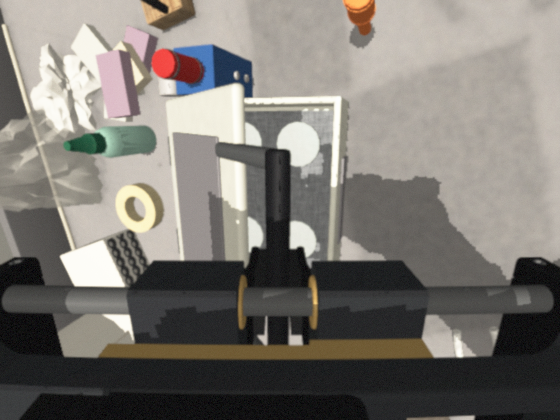

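```bash
python3 -c "
import cv2,numpy as np
p=cv2.imread('pics/wrist14.png');a=cv2.resize(p[60:160,140:300],None,fx=4.9,fy=4.9,interpolation=cv2.INTER_CUBIC);cv2.imwrite('pics/w14z.png',a)
p=cv2.imread('pics/side14.png');a=cv2.resize(p[170:270,260:340],None,fx=6,fy=6,interpolation=cv2.INTER_CUBIC);cv2.imwrite('pics/d14z.png',a)"
python3 - <<'E'
from h import *
print(robot.get_eef_pos().tolist(),robot.get_ee_rot().tolist())
E
```

```text
[0.5608304693977061, 0.0267549737883964, 0.1632613506136102] [179.58115094212803, 72.18927683797504, -10.652752524808141]
```

View pics/w14z.png

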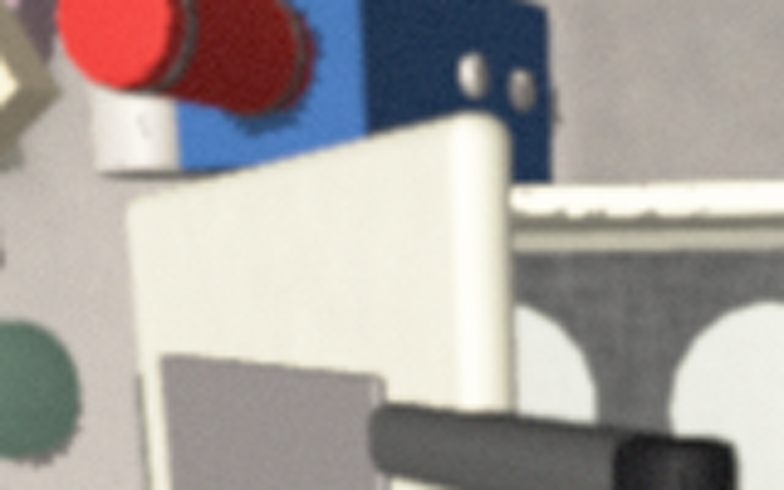

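View pics/d14z.png

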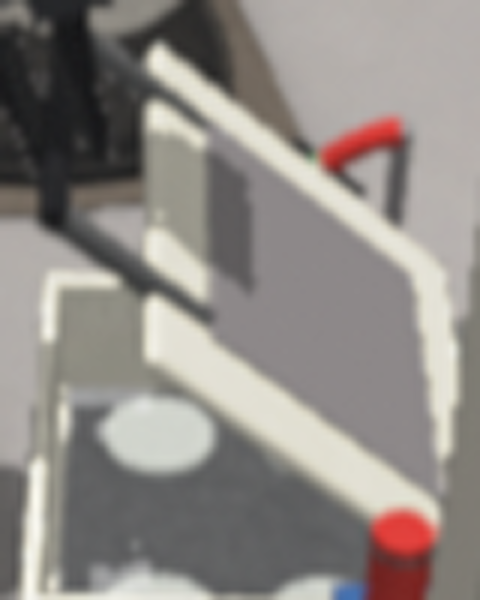

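```bash
python3 - <<'E'
from bar import *
T=np.eye(4);T[:3,:3]=Ro.from_euler('xyz',[179.58115094212803,72.18927683797504,-10.652752524808141],degrees=True).as_matrix();T[:3,3]=[0.5608304693977061,0.0267549737883964,0.1632613506136102]
W=cam('wrist',T);S=cam('side');H=B+ex*.21-[0,0,.007]
c,e=cross(W,(237.5,83),S,(284.3,227.9));v=c-H
print(c,e,'z',v[2],'x',-v@ex,'r',np.hypot(v[2],v@ex),np.arctan2(v[2],-v@ex)-np.arctan2(.008,.165))
# predicted bar right corner & lid corner at angles, in side image
ey=np.array([-ex[1],ex[0],0])
for th in(.6,.65,.7,.75,.8):
    a=th+np.arctan2(.006,.165);q=H-ey*.098+.1655*(-ex*np.cos(a)+ez*np.sin(a));print(th,proj(S,q),proj(W,q),'bar R',proj(S,barat(th)-ey*.063),proj(W,barat(th)-ey*.063))
E
```

```text
[ 0.55870064 -0.07266783  0.18851508] 0.0018944329048052203 z 0.11351508395155364 x 0.12179960943684176 r 0.16649570307817396 0.7017596340732851
0.6 [[278.02874426 233.52534025]] [[265.07133962  88.21039394]] bar R [[260.64500005 212.19956226]] [[316.71799857 156.19355423]]
0.65 [[280.63712594 231.02279959]] [[252.58653557  87.4139092 ]] bar R [[263.78476945 208.92543297]] [[300.05443108 157.53337008]]
0.7 [[283.4317913  228.60290374]] [[239.12550715  86.66457698]] bar R [[267.16950713 205.75027411]] [[281.40316307 158.88384015]]
0.75 [[286.40665538 226.27451762]] [[224.74242868  85.97614218]] bar R [[270.79249342 202.68647691]] [[260.77657269 160.23262993]]
0.8 [[289.55475455 224.04638086]] [[209.51486806  85.36271518]] bar R [[274.64574387 199.74635908]] [[238.24700711 161.56505119]]
```

```bash
python3 - <<'E'
from bar import *
H=B+ex*.21-[0,0,.007]
def st(n):
    T=toolT();bp=T[:3,3]-T[:3,0]*.058
    v=bp-H;print(n,'est',np.arctan2(v[2],-v@ex)-.0333,np.linalg.norm(v).round(4),np.round(robot.get_force(),1),round(robot.get_gripper_width()*87,2),robot.get_clock())
for th in (.84,.96):
    p=72-8*(th-.72)/.24
    robot.move_straight(tcp(barat(th),.019,p),v=.06,rot=ori(p)); st(th)
robot.dwell(.3); st('hold')
snap('side','side15');p,d,W=snap('wrist','wrist15')
a=cv2.resize(cv2.imread('pics/side15.png')[150:290,230:360],None,fx=4.2,fy=4.2,interpolation=cv2.INTER_CUBIC);cv2.imwrite('pics/side15c.png',a)
S=cam('side');ey=np.array([-ex[1],ex[0],0])
for th in(.85,.9,.95,1.0):
    a=th+np.arctan2(.006,.165);q=H-ey*.098+.1655*(-ex*np.cos(a)+ez*np.sin(a));print(th,'lid',proj(S,q),proj(W,q))
E
```

```text
0.84 est 0.8366918574857225 0.2104 [-4.9  1.2  5.5] 11.72 26.3667
0.96 est 0.955232146074113 0.2095 [ 0.5 -1.8 -1.5] 11.19 27.0
hold est 0.9551167152494623 0.2096 [ 1.6 -5.3 -3.3] 11.09 27.3
0.85 lid [[292.86824823 221.92705239]] [[296.24711316  87.19816751]]
0.9 lid [[296.33842828 219.92485349]] [[281.9985813   86.86868995]]
0.95 lid [[299.95573658 218.04780975]] [[267.36608529  86.63434857]]
1.0 lid [[303.70979101 216.3035928 ]] [[252.4869262   86.50067949]]
```

View pics/side15c.png

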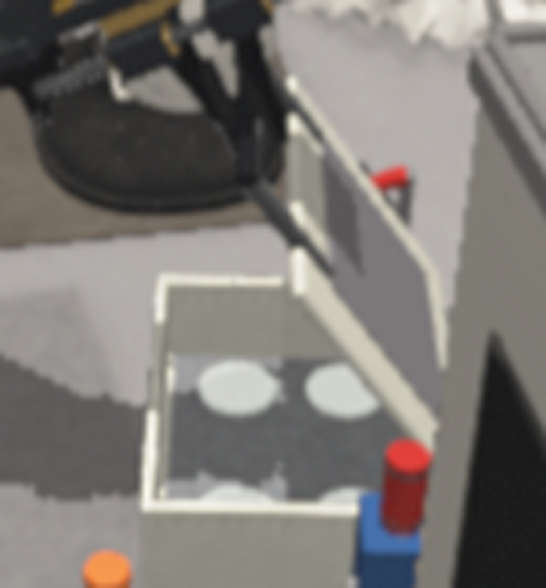

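View pics/wrist15.png

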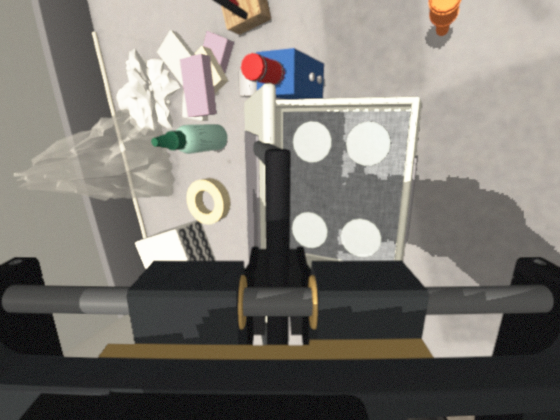

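```bash
python3 - <<'E'
from bar import *
H=B+ex*.21-[0,0,.007]
def st(n):
    T=toolT();bp=T[:3,3]-T[:3,0]*.058
    v=bp-H;print(n,'est',np.arctan2(v[2],-v@ex)-.0333,np.linalg.norm(v).round(4),np.round(robot.get_force(),1),round(robot.get_gripper_width()*87,2),robot.get_clock())
for th in (.83,.685):
    p=72-8*(th-.72)/.24
    robot.move_straight(tcp(barat(th),.019,p),v=.06,rot=ori(p)); st(th)
robot.dwell(.5); st('hold')
snap('side','side16');snap('scene','scene16');p,d,W=snap('wrist','wrist16')
a=cv2.resize(cv2.imread('pics/side16.png')[150:290,230:360],None,fx=4.2,fy=4.2,interpolation=cv2.INTER_CUBIC);cv2.imwrite('pics/side16c.png',a)
S=cam('side');ey=np.array([-ex[1],ex[0],0])
for th in(.6,.65,.7,.75):
    a=th+np.arctan2(.006,.165);q=H-ey*.098+.1655*(-ex*np.cos(a)+ez*np.sin(a));print(th,'lid',proj(S,q),proj(W,q))
E
```

```text
0.83 est 0.831036435117995 0.2102 [ 1.2 -7.  -1.5] 11.53 28.075
0.685 est 0.6869750438774436 0.2101 [-0.3 -4.7  0.3] 11.07 28.8083
hold est 0.6854046678866221 0.2102 [-1.2 -4.7  0.6] 11.01 29.3083
0.6 lid [[278.02874426 233.52534025]] [[255.30698475  85.19625741]]
0.65 lid [[280.63712594 231.02279959]] [[242.36981459  84.31365692]]
0.7 lid [[283.4317913  228.60290374]] [[228.40346416  83.48006666]]
0.75 lid [[286.40665538 226.27451762]] [[213.46185759  82.71090796]]
```

View pics/side16c.png

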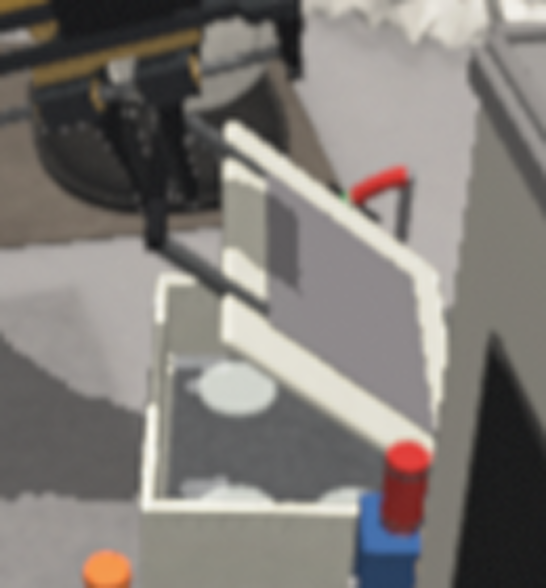

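View pics/wrist16.png

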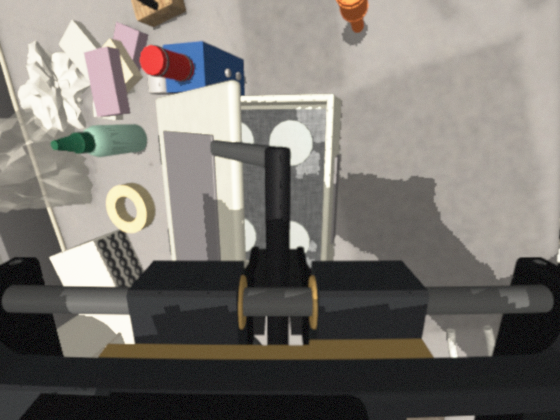

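View pics/scene16.png

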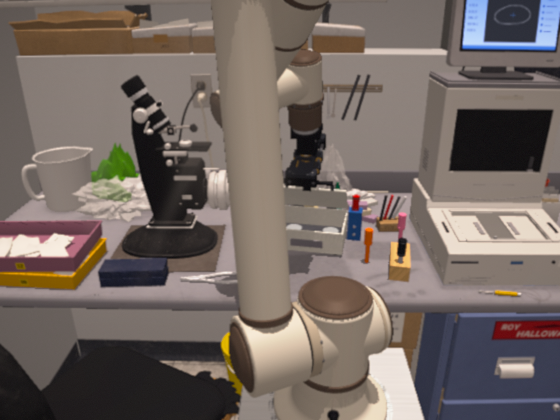

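```bash
python3 - <<'E'
from station import robot
print(robot.get_gripper_width()*87,robot.get_clock());robot.finish_job()
E
```

```text
11.503132034409662 29.4583
the job is handed in; nothing more can be done
```

The job is done and handed in at 29.5 s. The red key is home in the socket, and the gripper is holding the lid in the green at about 0.685 rad.

- **Key:** I took it from the rack and slid it in until it met the housing exactly at the expected collar height. The last side view still shows its collar on the housing.
- **Lid:** I raised it along its arc to about 0.955 rad, clearly in the red and well short of its end. I then brought it back into the green. The arm's position and the pictured lid corner agreed to about 0.01 rad. The gripper width of 11.5 mm fits the 12 mm bar.
- **Other things:** The last pictures show the black key in the rack and the look-alikes and other loose things in view where they were.

**What disagreed:**
- My first try at grasping the key closed on nothing, just above its head. The real fingertips sit about 39 mm behind the reported TCP; I corrected for that, and nothing was disturbed.
- I could not see the dial pointer itself in the last pictures, so the lid angles come from the arm's position and the lid's edge.
- While lifting, small misalignments gave wrist forces up to about 15 N, well under the limits.

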